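# Grade salvaged board hardware with a sieve tray and hang the sieve up

## Robot

A 6-joint arm with a two-finger parallel gripper is mounted at the origin on the work surface. World frame = base frame: x ahead of the robot, y to its left, z up, the work surface at z = 0. Lengths are in mm, angles in rad, forces in N, time in s.
With the tool pointing down it reaches from about 400 to 925 mm from the base axis. Payload 12.5 kg.
Tool frame: the origin (TCP) lies at the very end of the fingers, on their centre line; the grasp point (between the pads) lies 19 mm behind it; z points along the fingers, y is the line along which they close (so a half turn about z gives the same grasp; the last joint's range is limited). The gripper opens to 95 mm and grips with 3 to 60 N. Pads are 20 mm wide; open, the fingers measure 119 mm over their backs; the gripper's body (75 mm by 180 mm) begins 59 mm behind the grasp point.
Start: joints at [1.048, 0.491, 1.559, -0, 1.092, -0.106], TCP at [253.009, 571.519, 214.661] pointing down, gripper open.
Joint ranges: [-3.1, 3.1], [-0.84, 2.19], [0.05, 2.79], [-1.13, 4.28], [0.06, 2.93], [-2.69, 2.69]. Speed limits (rad/s): [2.22, 2.22, 2.79, 3.14, 3.14, 3.14].

## Interface

Orientations are given as [roll, pitch, yaw] about the fixed x, y, z axes, in that order (R = Rz(yaw) Ry(pitch) Rx(roll)).
In Python, from bench import env gives the robot as it stands.
- The arm moves only by the shell command python3 -m crank 'ROWS'. ROWS is JSON, a list that holds one entry, the list of rows, each a list of 7 numbers: the shift along the tool's x, y, z in units of 0.8 m (1.0 is 0.8 m), then the turn, a rotation vector about the tool's x, y, z in units of 90 degrees (1.0 is 90 degrees), then the opening, from 0 (shut) to 1 (fully open). In form: [[[x, y, z, wx, wy, wz, gripper], ...]]. A call has 1 to 20 rows; each row is the pose to reach, as a shift and turn from the pose commanded when the call began, along the tool's axes at that moment; what a row does not reach only later rows make up. A row lasts 1/8 s, in which the tool goes at most 62.5 mm and 10.7 degrees, less where a joint would pass 70% of its speed; a pose out of reach is approached as far as the arm can. A call with a number of a shift or a turn outside -1 to 1 is refused whole. A call with a gripper value outside its range is refused whole. The fingers move at their own pace and stop on an object; the grip force is fixed at half the most. Time passes only in rows, so rows that repeat a pose let the fingers close. It gives the time, the measured TCP pose, the force, the opening and the grip force at its end, in the units of the state.
- env.sense(): the state, without advancing time (a new reading comes with each control period).
- env.get_image(name): name is "scene" or "top"; returns a dict with "img" (400x640x3 uint8, red, green, blue), "fov_y" (degrees; the focal length in pixels is half the picture's height over the tangent of half this angle, whatever the lens; pixels are square), "cx", "cy" (the principal point, pixels), "k1" (the pictures are not rectified: a ray, as slopes to the right and down, at radius r is drawn at 1 + k1 r^2 times it, then the intrinsics apply), "extrinsics" (4x4, takes a point from camera to world coordinates). Camera axes: x right, y down, z forward; pixel columns grow to the right and rows downward; lengths in mm; the calibration is good to about 2 mm. A picture is of the moment at which its call begins. There is no depth.
- env.hand_in(): hands the job in; it is judged then, once.
The state is a dict: "clock": time; "joint_positions": joint angles; "qvel": joint speeds; "tau": joint torques, N m; "position": TCP position; "eef_rot": TCP orientation; "ft_force": force on the tool from outside, world axes, zero at the start; "ft_torque": the same for the moment, N m; "grip_width": finger opening in mm; "gripper_force": force on a finger pad.
Only numpy, scipy, OpenCV 4.12 (cv2) and the standard library are available. Lean on these libraries where they do the work, as an engineer would, in place of code of your own. Each camera call takes 0.05 s, during which the arm holds its last target. There are 200 camera calls.

## Task

Gather the spacers and knobs that lie loose on the mat into the back (solid) half of the sieve tray, then lift the tray by its handle bar and tilt it nose-down over the low metal pan until every brass spacer has dropped through the slots into the pan while the knobs stay in the sieve (a spacer that misses goes back through the sieve). Then tip the sieve the other way over the deep black box so that all the knobs slide out over its open tail into the box, and hang the empty sieve, level, by its handle bar across both prongs of the hook stand and let go. Leave the cutters, screwdriver, flux bottle and capacitor can where they are.

Things in the scene. Friction and masses are not known exactly. Their poses are not given: they have to be found in the camera images.
- sieve: loose steel sieve tray, 0.35 kg, standing on its side walls. Origin at bench level right under the handle bar; x to the nose, z up. 118 mm wide (y); walls 4 mm thick, 55 mm high, x=-115 to 124. Floor top at z=20: solid plate from x=-85 to 0 (its edge bent down 8 mm by x=22), slots on to the nose wall (x=120). Polished: friction about 0.22, parts slide from about 13 deg. Balances nearly level under its bar
- sieve_slots (a point): middle of the sieve's slotted nose half (60 mm nose-ward of the origin, z=20 mm): four lengthwise round 5 mm bars (tops at z=21.5) with 18 mm clear slots, 110 mm wide, from x=22 to 120; spacers fall through, knobs do not. The nose behind it is closed by a wall
- sieve_tail (a point): edge of the sieve's open tail (x=-115, z=28 mm in its frame): no wall; from x=-85 to -115 the floor rises at 15 deg as a chute. Parts slide out here when the tail is tipped down clearly more than 30 deg (45 is good)
- sieve_bar (a point): centre of the sieve's handle bar: a 12 x 12 mm square black bar on two fixed posts, 110 mm free length along the sieve's y, bar centre 120 mm above the sieve's origin; pinch it from above, fingers closing along the sieve's x
- pan: low square aluminium pan for the spacers, 190 x 190 mm outside, 40 mm high, wall and floor 3 mm, 0.7 kg, standing loose; origin at the centre of its underside. May stand at the left or at the right
- crate: deep square black plastic box for the knobs, 190 x 190 mm outside (rim 200), 65 mm high, wall and floor 4 mm, 0.8 kg, standing loose; origin at the centre of its underside. May stand at the right or at the left
- hook_stand: fixed hook stand; origin on the bench plumb below the seat; its post (231 mm high) stands at x=164. Two parallel prongs (8 mm rods at y=+-38 mm) reach from it to -x, slope down to a flat seat (top at z=200 mm, x=20 to -18) and end in upturned tips (to x=-36, top at z=222). A hung sieve has its bar along the stand's y, resting on both flats, nose or tail towards the post
- hook_seat (a point): the point midway between the prongs where the centre of the sieve's bar lies when hung (206 mm above the stand's origin)
- flux_bottle: bystander: small white bottle, 28 mm across, 62 mm high; leave alone
- capacitor: bystander: grey capacitor can, 26 mm across, 45 mm high; leave alone
- cutters: bystander: side cutters with teal grips lying on the mat, about 140 mm long; leave alone
- driver: bystander: screwdriver lying on the mat, 160 mm long; leave alone
- spacer0: brass hexagonal spacer, 14 mm across corners (12 across flats), 9 mm high, 12 g; origin at the centre of its underside, z up its axis. May be absent (None). Starts in the sieve.
- spacer1: brass hexagonal spacer, 14 mm across corners (12 across flats), 9 mm high, 12 g; origin at the centre of its underside, z up its axis. May be absent (None). Starts in the sieve.
- spacer2: brass hexagonal spacer, 14 mm across corners (12 across flats), 9 mm high, 12 g; origin at the centre of its underside, z up its axis. May be absent (None). Starts on the mat.
- spacer3: brass hexagonal spacer, 14 mm across corners (12 across flats), 9 mm high, 12 g; origin at the centre of its underside, z up its axis. May be absent (None). Starts on the mat.
- spacer4: brass hexagonal spacer, 14 mm across corners (12 across flats), 9 mm high, 12 g; origin at the centre of its underside, z up its axis. May be absent (None). Starts on the mat.
- knob0: large black instrument knob: round skirt 48 mm across and 14 mm high, above it a cone up to a 16 mm flat top at 30 mm; 45 g; origin at the centre of its underside, z up its axis. Starts in the sieve.
- knob1: large black instrument knob: round skirt 48 mm across and 14 mm high, above it a cone up to a 16 mm flat top at 30 mm; 45 g; origin at the centre of its underside, z up its axis. Starts on the mat. May be absent (None).
Things that resemble listed ones, but are neither listed nor needed, are in the scene too. Leave any orange or purple look-alike of the knob0 alone.

How it is judged:
By the outcome, as a careful person would: the job done as asked, in the order asked, and still so for the second after the job is handed in, with the robot touching nothing.
Of knob1, spacer4, spacer2, spacer3 only 2 to 4 are there at a start; the rules pass over those that are not, and their reading is None.
Of spacer0, spacer1 only 1 to 2 are there at a start; the rules pass over those that are not, and their reading is None.
At some moment in a run one of pan, crate may be knocked a few centimetres aside while the robot is not near it.
It also fails if it takes over 210 s, if anything falls off the work surface, if the arm or the gripper's body presses on something with over 40 N, if the wrist force passes 120 N, or if a joint passes its speed limit or range.

## Working session

There is one attempt and no reset: what is moved stays moved. The work goes in short steps, Python scripts to look and compute and a shell command to move; the robot and the scene stay as the last step left them, time stands still between calls to the robot, and variables do not carry over. Pictures are saved under pics/ and viewed, at most 14 in all, crops included, and the job is handed in when it is done.

```bash
ls; mkdir -p pics; python3 - <<'E'
from bench import env
import cv2
for n in("scene","top"):
    d=env.get_image(n); cv2.imwrite(f"pics/{n}0.png",d["img"][:,:,::-1]); print(n,d["fov_y"],d["cx"],d["cy"],d["k1"],d["extrinsics"])
s=env.sense();print(s)
E
```

```text
pics
scene 49.42408421837485 321.3404090561611 199.50501223525436 0.026274028439447143 [[-6.68115158e-01  3.69136957e-01 -6.46034088e-01  1.26242282e+03]
 [ 7.43725773e-01  3.57251860e-01 -5.65016002e-01  5.99209492e+02]
 [ 2.22285916e-02 -8.57967957e-01 -5.13222052e-01  6.96913882e+02]
 [ 0.00000000e+00  0.00000000e+00  0.00000000e+00  1.00000000e+00]]
top 43.00245648566768 320.6271782070284 194.88875942488121 0.009055416489665421 [[ 8.69335874e-03 -9.86904033e-01  1.61074069e-01  3.54908430e+02]
 [-9.99960915e-01 -8.83925075e-03 -1.89187800e-04 -1.62082436e+01]
 [ 1.61048429e-03 -1.61066129e-01 -9.86942302e-01  1.32325624e+03]
 [ 0.00000000e+00  0.00000000e+00  0.00000000e+00  1.00000000e+00]]
{'clock': 0.1, 'joint_positions': array([ 1.04844140e+00,  4.91492296e-01,  1.55935648e+00, -1.46228086e-05,
        1.09170875e+00, -1.05611179e-01]), 'qvel': array([ 0.00049164,  0.00024531, -0.00272909, -0.00020866, -0.00039992,
        0.00042831]), 'tau': array([ 1.47378283e-03, -6.13631773e+01, -2.58606595e+01,  6.93264906e-02,
        4.71044029e-02, -9.00046552e-05]), 'position': array([252.87830188, 571.33654576, 214.13555575]), 'eef_rot': array([-3.14063179e+00, -8.88140560e-05,  2.72485561e+00]), 'ft_force': array([ 0.82315146, -0.47244888, -0.01558894]), 'ft_torque': array([ 0.0622852 , -0.02202266, -0.02589538]), 'gripper_force': 0.0, 'grip_width': 95.16764160726063}
```

View pics/top0.png

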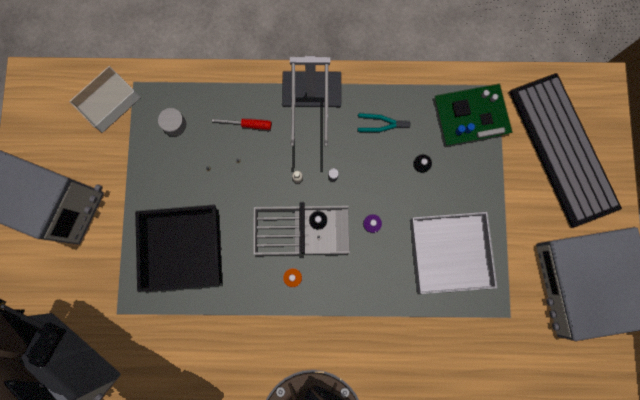

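View pics/scene0.png

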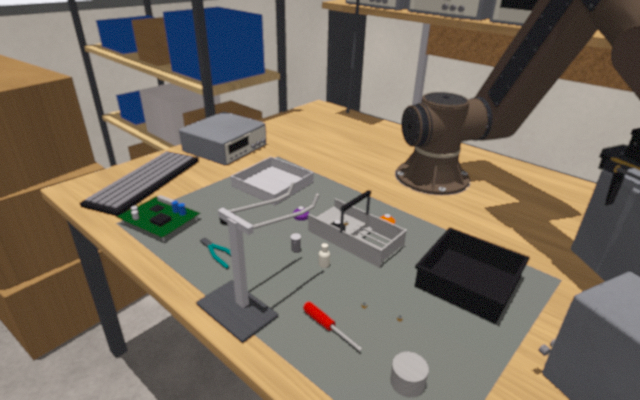

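The top view shows these positions:

| Thing | Pixel |
|---|---|
| Sieve | (302,230), nose to the left |
| Crate | (178,248) |
| Pan | (453,253) |
| Hook stand | Prongs about x=293 and x=325 |
| Spacer-like dots | (208,168), (238,160) |
| Knob candidates | Black (423,163); black in the sieve (318,220); purple (372,223) and orange (292,277) are decoys |

Next I'll take close crops and fit these to positions.

```bash
cat > h.py <<'E'
import numpy as np, cv2
from bench import env
from scipy.spatial.transform import Rotation as Ro
def cam(n):
    d=env.get_image(n); f=200/np.tan(np.radians(d["fov_y"]/2)); d["K"]=np.array([[f,0,d["cx"]],[0,f,d["cy"]],[0,0,1]]);d["D"]=np.array([d["k1"],0,0,0,0.]); return d
def ray(d,px,z):
    u=cv2.undistortPoints(np.array(px,float).reshape(-1,1,2),d["K"],d["D"]).reshape(-1,2)
    E=d["extrinsics"]; v=np.c_[u,np.ones(len(u))]@E[:3,:3].T; o=E[:3,3]
    return o+v*((z-o[2])/v[:,2])[:,None]
def proj(d,P):
    E=np.linalg.inv(d["extrinsics"]); return cv2.projectPoints(np.array(P,float).reshape(-1,1,3),cv2.Rodrigues(E[:3,:3])[0],E[:3,3],d["K"],d["D"])[0].reshape(-1,2)
def blobs(d,mask,z,amin=4,amax=1e5):
    n,l,s,c=cv2.connectedComponentsWithStats(mask.astype(np.uint8))
    for i in range(1,n):
        if amin<=s[i,4]<=amax: print(np.round(c[i],1),s[i].tolist(),np.round(ray(d,c[i],z)[0],1))
def go(p,yaw=None,tilt=None):
    "print crank shift/turn for tool-down pose at p with yaw (deg) then tilt about tool x (deg)"
    s=env.sense(); R=Ro.from_euler('xyz',s["eef_rot"])
    sh=R.inv().apply(np.array(p)-s["position"])/800
    w=[0,0,0]
    if yaw is not None: w=(R.inv()*Ro.from_euler('xyz',[180,0,yaw],degrees=True)*Ro.from_rotvec([np.radians(tilt or 0),0,0])).as_rotvec()/(np.pi/2)
    print(np.round(sh,4),np.round(w,4))
def st():
    s=env.sense(); print(round(s["clock"],2),s["position"].round(1),np.degrees(s["eef_rot"]).round(1),"w",round(s["grip_width"],1),"gf",s["gripper_force"],s["ft_force"].round(1))
def crop(d,x0,y0,x1,y1,k,fn): cv2.imwrite(fn,cv2.resize(d["img"][y0:y1,x0:x1,::-1],None,fx=k,fy=k,interpolation=cv2.INTER_CUBIC))
E
python3 - <<'E'
from h import *
d=cam("top"); im=d["img"].astype(int)
crop(d,190,140,440,300,3,"pics/c1.png")
e=cam("scene"); crop(e,200,170,460,350,3,"pics/c2.png")
hsv=cv2.cvtColor(d["img"],cv2.COLOR_RGB2HSV)
for px in [(208,168),(238,160),(423,163),(318,240)]: print(px,im[px[1]-1:px[1]+2,px[0]-1:px[0]+2].tolist())
bg=cv2.medianBlur(d["img"],21).astype(int)
m=(np.abs(im-bg).sum(2)>40); m[:90]=0;m[310:]=0;m[:,:135]=0;m[:,505:]=0
print("mat small blobs"); blobs(d,m,5,5,150)
E
```

```text
(208, 168) [[[65, 61, 66], [67, 68, 66], [84, 81, 72]], [[56, 55, 58], [55, 53, 52], [78, 75, 65]], [[53, 53, 51], [53, 48, 45], [65, 53, 41]]]
(238, 160) [[[69, 70, 69], [76, 74, 75], [88, 85, 81]], [[60, 58, 65], [62, 63, 64], [83, 77, 71]], [[58, 57, 53], [53, 50, 44], [79, 71, 62]]]
(423, 163) [[[156, 150, 153], [171, 165, 170], [176, 170, 175]], [[118, 115, 117], [151, 146, 150], [171, 162, 168]], [[54, 53, 53], [94, 87, 90], [117, 109, 114]]]
(318, 240) [[[151, 143, 139], [139, 129, 124], [146, 137, 133]], [[158, 151, 151], [146, 140, 137], [151, 142, 142]], [[158, 151, 152], [158, 151, 150], [158, 152, 153]]]
mat small blobs
[285.   99.8] [281, 90, 10, 18, 113] [830.4  82.5   5. ]
[326.1 110.8] [325, 90, 4, 50, 145] [800.6 -29.1   5. ]
[436.6  98.2] [432, 94, 12, 11, 69] [ 838.8 -328.9    5. ]
[136.4  97.8] [135, 96, 5, 5, 12] [832. 485.   5.]
[336.7 104. ] [329, 99, 13, 10, 75] [820.  -57.8   5. ]
[465.5 102.8] [464, 100, 3, 6, 8] [ 826.5 -406.8    5. ]
[454.9 110.6] [452, 102, 9, 15, 40] [ 804.2 -377.4    5. ]
[465.7 113.4] [462, 110, 8, 6, 18] [ 796.5 -406.3    5. ]
[486.2 118.8] [480, 114, 13, 11, 72] [ 781.9 -460.9    5. ]
[464.8 128.5] [455, 123, 20, 13, 148] [ 754.3 -402.3    5. ]
[446.  142.8] [441, 137, 13, 11, 72] [ 714.1 -350.7    5. ]
[237.8 160.5] [236, 159, 5, 4, 16] [660.7 204.5   5. ]
[207.9 168.3] [206, 166, 5, 5, 18] [638.9 282.9   5. ]
[332.8 174.9] [328, 168, 11, 15, 126] [624.  -48.3   5. ]
[140.6 217.7] [135, 210, 13, 23, 138] [505.7 452.3   5. ]
[140.6 233.6] [140, 232, 2, 4, 5] [464.1 449.6   5. ]
[318.3 237.3] [317, 235, 4, 6, 15] [458.6 -11.3   5. ]
[332.6 248.8] [327, 243, 10, 10, 39] [429.  -48.6   5. ]
[163.8 291.4] [163, 291, 3, 2, 5] [317.4 380.9   5. ]
[436. 292.] [434, 292, 5, 1, 5] [ 321.8 -312.9    5. ]
```

View pics/c1.png

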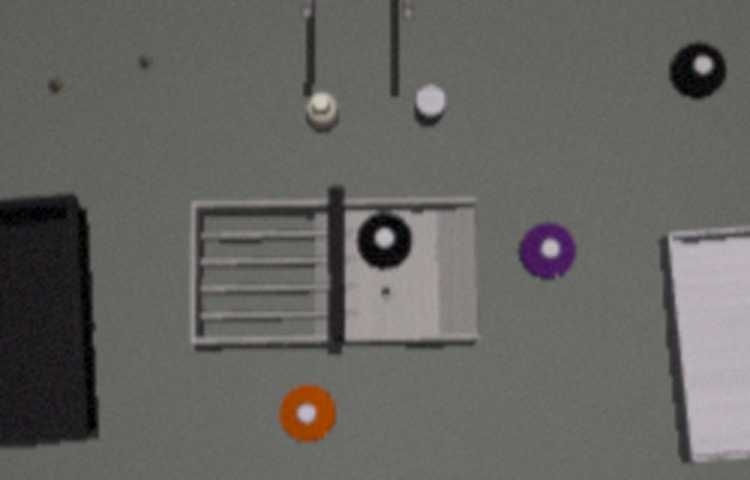

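View pics/c2.png

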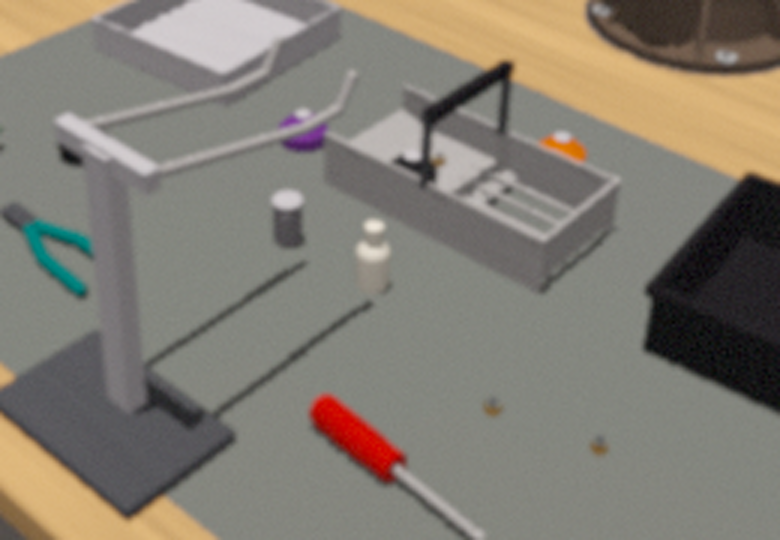

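The crops confirm knob1 at (422.5,163), which is black. There are two brass spacers on the mat, at (208,168) and (238,160). In the sieve are one spacer, at (318.5,237), and knob0. The bar runs from (302,202) to (302,257).

```bash
python3 - <<'E'
from h import *
d=cam("top"); e=cam("scene")
hs=cv2.cvtColor(e["img"],cv2.COLOR_RGB2HSV)
print("scene spacers z5"); m=(hs[...,0]>8)&(hs[...,0]<28)&(hs[...,1]>70); w=np.zeros_like(m); w[285:330,340:420]=1; blobs(e,m&w,5,3,200)
r=lambda n,px,z:print(n,ray(d,px,z).round(1).tolist())
im=d["img"].astype(int); m=im.sum(2)<110
w=np.zeros_like(m);w[140:185,405:440]=1; print("knob1"); n=cv2.connectedComponentsWithStats((m&w).astype(np.uint8)); blobs(d,m&w,7,30)
r("knob1 top",[(424.2,161.5)],30)
print("sievedark"); w=np.zeros_like(m);w[195:265,297:308]=1; blobs(d,m&w,126,20)
r("knob0 top",[(318.1,219.2)],50); r("spacer in sieve",[(318.5,237.2)],25)
r("bar ends",[(302,202.3),(302,257.3)],126)
r("sieve corners top (nose,far)(tail far)(tail near)(nose near)",[(254,207),(348.7,206.3),(349,255),(254.7,255.5)],55)
r("crate rim corners",[(136,211),(217.5,206),(222,286),(138,291)],65)
r("pan rim",[(412,219),(490,213),(495,289),(417,294)],40)
r("stand crossbar ends",[(290,61),(330,61)],231)
crop(d,270,50,350,190,5,"pics/c3.png")
E
```

```text
scene spacers z5
[363.6 306.5] [362, 305, 5, 4, 11] [667.9 211.    5. ]
[399.  319.4] [397, 318, 5, 4, 14] [646.3 288.9   5. ]
knob1
[421.9 163.7] [414, 155, 18, 18, 197] [ 655.9 -284.5    7. ]
knob1 top [[656.6, -285.9, 30.0]]
sievedark
[301.8 226.6] [299, 204, 5, 47, 116] [473.8  27.5 126. ]
knob0 top [[500.5, -10.6, 50.0]]
spacer in sieve [[457.2, -12.0, 25.0]]
bar ends [[532.0, 27.8, 126.0], [401.8, 25.9, 126.0]]
sieve corners top (nose,far)(tail far)(tail near)(nose near) [[529.5, 151.2, 55.0], [533.4, -87.5, 55.0], [411.3, -88.2, 55.0], [408.0, 145.8, 55.0]]
crate rim corners [[515.4, 443.6, 65.0], [529.8, 241.2, 65.0], [333.1, 222.0, 65.0], [319.6, 425.4, 65.0]]
pan rim [[504.3, -249.2, 40.0], [521.5, -447.9, 40.0], [331.4, -451.6, 40.0], [317.3, -257.7, 40.0]]
stand crossbar ends [[841.3, 56.0, 231.0], [842.2, -35.1, 231.0]]
```

View pics/c3.png

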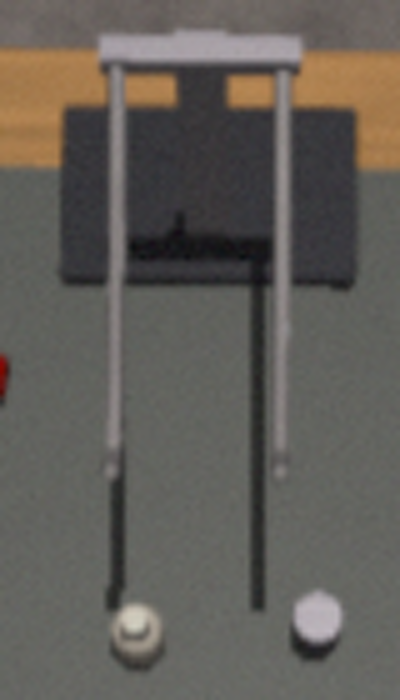

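Tips at (292.6,144) and (326,144) give the hook. Now I'll work out the first reach.

```bash
python3 - <<'E'
from h import *
d=cam("top"); print(ray(d,[(292.6,144.3),(326,144.3)],222).round(1))
go([664.5,207.5,120],90)
print(proj(cam("scene"),[[664,208,5],[658,-285,30]]).round(1))
E
```

```text
[[648.6  47.2 222. ]
 [649.3 -27.4 222. ]]
[-0.6545 -0.2077  0.1182] [-1.000e-04  0.000e+00  7.347e-01]
[[363.6 304.9]
 [226.5 211.2]]
```

```bash
python3 -m crank '[[[-0.6545,-0.2077,0.06,0,0,0.7347,0.4],[-0.6545,-0.2077,0.06,0,0,0.7347,0.4],[-0.6545,-0.2077,0.06,0,0,0.7347,0.4],[-0.6545,-0.2077,0.06,0,0,0.7347,0.4],[-0.6545,-0.2077,0.06,0,0,0.7347,0.4],[-0.6545,-0.2077,0.1182,0,0,0.7347,0.4],[-0.6545,-0.2077,0.1182,0,0,0.7347,0.4],[-0.6545,-0.2077,0.1182,0,0,0.7347,0.4],[-0.6545,-0.2077,0.1182,0,0,0.7347,0.4],[-0.6545,-0.2077,0.1182,0,0,0.7347,0.4],[-0.6545,-0.2077,0.1182,0,0,0.7347,0.4],[-0.6545,-0.2077,0.1182,0,0,0.7347,0.4],[-0.6545,-0.2077,0.1182,0,0,0.7347,0.4],[-0.6545,-0.2077,0.1182,0,0,0.7347,0.4]]]'
python3 -c "
from h import *
st(); go([664.5,207.5,2],90)"
```

```text
clock: 2.15
position: [664.2, 208.3, 120.5]
eef_rot: [3.141, -0.0, 1.572]
ft_force: [-0.5, -0.2, 0.1]
grip_width: 37.8
gripper_force: 0.0
2.15 [664.2 208.3 120.5] [180.   -0.   90.1] w 37.8 gf 0.0 [-0.5 -0.2  0.1]
[-0.001   0.0003  0.1482] [ 0.0003 -0.0001  0.0006]
```

Down, close, and lift. After this I'll write shifts as [dy,dx,-dz]/800.

```bash
python3 -m crank '[[[0,0,0.07,0,0,0,0.4],[0,0,0.12,0,0,0,0.4],[0,0,0.1475,0,0,0,0.4],[0,0,0.1475,0,0,0,0.4],[0,0,0.1475,0,0,0,0],[0,0,0.1475,0,0,0,0],[0,0,0.1475,0,0,0,0],[0,0,0.1475,0,0,0,0],[0,0,0.1475,0,0,0,0],[0,0,0.07,0,0,0,0],[0,0,0,0,0,0,0],[0,0,0,0,0,0,0]]]'
```

```text
clock: 3.65
position: [666.4, 208.0, 124.8]
eef_rot: [3.134, -0.002, 1.571]
ft_force: [-0.4, -0.2, -0.6]
grip_width: 12.5
gripper_force: 30.0
```

```bash
python3 -m crank '[[[0,-0.07,-0.0375,0,0,0,0],[0,-0.14,-0.0375,0,0,0,0],[0,-0.21,-0.0375,0,0,0,0],[0,-0.28,-0.0375,0,0,0,0],[0,-0.28,-0.0375,0,0,0,0],[-0.07,-0.28,-0.0375,0,0,0,0],[-0.14,-0.28,-0.0375,0,0,0,0],[-0.21,-0.28,-0.0375,0,0,0,0],[-0.29,-0.28,-0.0375,0,0,0,0],[-0.29,-0.28,-0.0375,0,0,0,0],[-0.29,-0.28,-0.0375,0,0,0,0]]]'
python3 -c "
from h import *
st(); go([440,-24,33],90)
d=cam('top');crop(d,190,140,440,300,3,'pics/c4.png')"
```

```text
clock: 5.03
position: [440.7, -24.6, 149.6]
eef_rot: [-3.141, -0.0, 1.569]
ft_force: [0.4, 0.4, -0.1]
grip_width: 12.4
gripper_force: 30.0
5.03 [440.7 -24.6 149.6] [-180.    -0.    89.9] w 12.4 gf 30.000057220458984 [ 0.4  0.4 -0.1]
[ 0.0006 -0.0007  0.1457] [-0.0004 -0.0002 -0.0009]
```

View pics/c4.png

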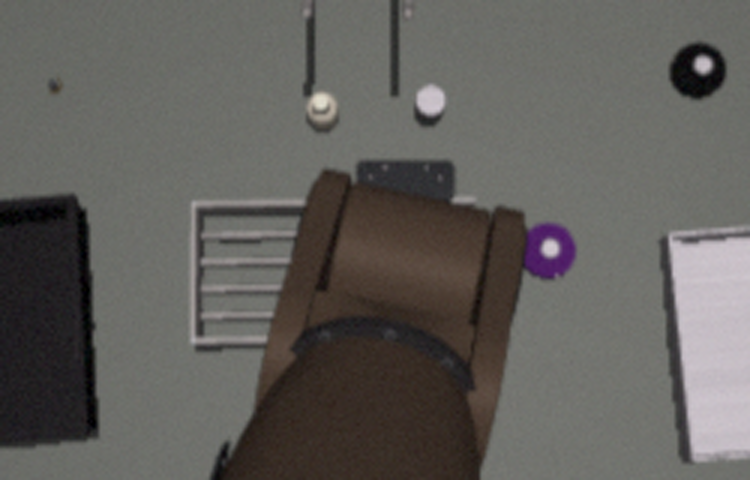

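```bash
python3 -m crank '[[[0,0,0.05,0,0,0,0],[0,0,0.1,0,0,0,0],[0,0,0.13,0,0,0,0],[0,0,0.1457,0,0,0,0],[0,0,0.1457,0,0,0,0],[0,0,0.1457,0,0,0,0.2],[0,0,0.1457,0,0,0,0.2],[0,0,0.1457,0,0,0,0.2],[0,0,0.08,0,0,0,0.2],[0,0,0.02,0,0,0,0.2],[0,0,0,0,0,0,0.2],[0.08,0,0,0,0,0,0.2],[0.16,0,0,0,0,0,0.3],[0.24,0,0,0,0,0,0.4],[0.31,0,0,0,0,0,0.4],[0.3875,0.07,0,0,0,0,0.4],[0.3875,0.14,0,0,0,0,0.4],[0.3875,0.2525,0,0,0,0,0.4],[0.3875,0.2525,0,0,0,0,0.4],[0.3875,0.2525,0,0,0,0,0.4]]]'
python3 - <<'E'
from h import *
st(); go([642.5,286,2],90)
d=cam("top");crop(d,240,190,360,265,4,'pics/c5.png')
E
```

```text
clock: 7.58
position: [644.2, 285.0, 149.3]
eef_rot: [3.142, -0.0, 1.569]
ft_force: [-0.6, 0.2, -0.4]
grip_width: 38.1
gripper_force: 0.0
7.58 [644.2 285.  149.3] [180.   -0.   89.9] w 38.1 gf 0.0 [-0.6  0.2 -0.4]
[ 0.0012 -0.0021  0.1841] [ 0.     -0.     -0.0009]
```

View pics/c5.png

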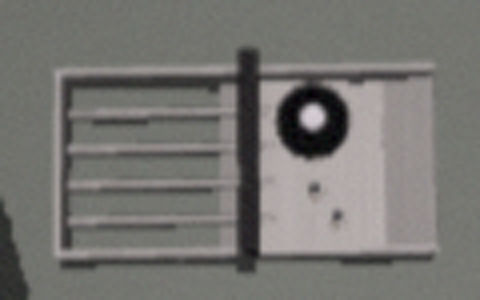

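Both spacers now lie on the plate, at crop (315,190) and (337,218). On to the second mat spacer.

```bash
python3 -m crank '[[[0.001,-0.002,0.07,0,0,0,0.4],[0.001,-0.002,0.14,0,0,0,0.4],[0.001,-0.002,0.184,0,0,0,0.4],[0.001,-0.002,0.184,0,0,0,0.4],[0.001,-0.002,0.184,0,0,0,0],[0.001,-0.002,0.184,0,0,0,0],[0.001,-0.002,0.184,0,0,0,0],[0.001,-0.002,0.184,0,0,0,0],[0.001,-0.002,0.184,0,0,0,0],[0,0,0.1,0,0,0,0],[0,0,0.03,0,0,0,0],[0,-0.05,0,0,0,0,0],[0,-0.12,0,0,0,0,0],[0,-0.19,0,0,0,0,0],[0,-0.2525,0,0,0,0,0],[0,-0.2525,0,0,0,0,0],[-0.07,-0.2525,0,0,0,0,0],[-0.14,-0.2525,0,0,0,0,0],[-0.21,-0.2525,0,0,0,0,0],[-0.28,-0.2525,0,0,0,0,0]]]'
python3 -m crank '[[[-0.07,0,0,0,0,0,0],[-0.14,0,0,0,0,0,0],[-0.14,0,0,0,0,0,0],[-0.14,0,0,0,0,0,0]]]'
python3 -c "
from h import *
st(); go([440,-52,31],90)"
```

```text
clock: 10.12
position: [441.4, 59.6, 150.2]
eef_rot: [3.14, 0.0, 1.571]
ft_force: [-0.0, -0.2, -0.2]
grip_width: 12.4
gripper_force: 30.0
clock: 10.62
position: [440.9, -50.6, 150.0]
eef_rot: [3.141, -0.0, 1.57]
ft_force: [-0.6, 0.5, -0.2]
grip_width: 12.2
gripper_force: 30.0
10.62 [440.9 -50.6 150. ] [180.   -0.   89.9] w 12.2 gf 30.000121593475342 [-0.6  0.5 -0.2]
[-0.0017 -0.0011  0.1487] [ 0.0001 -0.0001 -0.0008]
```

```bash
python3 -m crank '[[[-0.0017,-0.001,0.05,0,0,0,0],[-0.0017,-0.001,0.1,0,0,0,0],[-0.0017,-0.001,0.135,0,0,0,0],[-0.0017,-0.001,0.1487,0,0,0,0],[-0.0017,-0.001,0.1487,0,0,0,0],[-0.0017,-0.001,0.1487,0,0,0,0.2],[-0.0017,-0.001,0.1487,0,0,0,0.2],[-0.0017,-0.001,0.1487,0,0,0,0.2],[0,0,0.08,0,0,0,0.2],[0,0,0.02,0,0,0,0.2],[0,0,0,0,0,0,0.2],[-0.08,0,0,0,0,0,0.3],[-0.16,0,0,0,0,0,0.5],[-0.24,0,0,0,0,0,0.7],[-0.293,0,0,0,0,0,0.7],[-0.293,0.07,0,0,0,0,0.7],[-0.293,0.14,0,0,0,0,0.7],[-0.293,0.21,0,0,0,0,0.7],[-0.293,0.269,0,0,0,0,0.7],[-0.293,0.269,0,0,0,0,0.7]]]'
python3 -c "
from h import *
d=cam('top')
st(); go([656,-285,3],90)
crop(d,240,190,360,265,4,'pics/c6.png')"
```

```text
clock: 13.12
position: [657.7, -284.2, 149.2]
eef_rot: [3.141, -0.0, 1.572]
ft_force: [-1.1, -0.0, 0.2]
grip_width: 66.6
gripper_force: 0.0
13.18 [ 656.  -284.3  149.3] [-180.    -0.    90.1] w 66.5 gf 0.0 [ 0.1  0.3 -1. ]
[-1.000e-03  1.000e-04  1.828e-01] [-0.0005 -0.0003  0.0006]
```

View pics/c6.png

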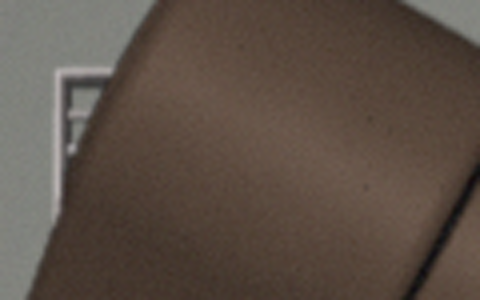

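```bash
python3 -m crank '[[[0,0,0.07,0,0,0,0.7],[0,0,0.14,0,0,0,0.7],[0,0,0.183,0,0,0,0.7],[0,0,0.183,0,0,0,0.7],[0,0,0.183,0,0,0,0],[0,0,0.183,0,0,0,0],[0,0,0.183,0,0,0,0],[0,0,0.183,0,0,0,0],[0,0,0.12,0,0,0,0],[0,0,0.06,0,0,0,0],[0,-0.02,0.02,0,0,0,0],[0,-0.09,0,0,0,0,0],[0,-0.16,0,0,0,0,0],[0,-0.2325,0,0,0,0,0],[0,-0.2325,0,0,0,0,0],[0.05,-0.2325,0,0,0,0,0],[0.05,-0.2325,0,0,0,0,0]]]'
python3 - <<'E'
from h import *
d=cam("top"); st(); go([470,-52,33],90)
hs=cv2.cvtColor(d["img"],cv2.COLOR_RGB2HSV); g=d["img"].sum(2).astype(int)
m=(g<330); w=np.zeros_like(m); w[210:252,306:346]=1; blobs(d,m&w,25,4,400)
crop(d,240,190,360,265,4,'pics/c7.png')
E
```

```text
clock: 15.3
position: [470.3, -243.2, 150.2]
eef_rot: [3.141, -0.0, 1.573]
ft_force: [-0.3, -0.4, -0.9]
grip_width: 47.2
gripper_force: 30.0
15.35 [ 470.6 -244.3  150.2] [180.    0.   90.1] w 47.1 gf 29.99986228533089 [ 0.2 -1.2  0.5]
[ 0.2404 -0.0005  0.1465] [0.0005 0.0002 0.001 ]
[317.5 219.9] [309, 210, 18, 20, 242] [501.7  -9.1  25. ]
[328.5 210. ] [327, 210, 4, 1, 4] [527.5 -37.1  25. ]
```

```bash
python3 - <<'E'
from h import *
d=cam("top")
g=d["img"].sum(2).astype(int)
for t in(360,390):
  m=(g<t); w=np.zeros_like(m); w[213:252,307:345]=1; print(t);blobs(d,m&w,25,3,400)
E
```

```text
360
[317.6 220.6] [309, 213, 18, 17, 228] [499.7  -9.2  25. ]
[318.2 236.6] [317, 236, 3, 2, 5] [458.7 -11.2  25. ]
[323.7 243.7] [323, 243, 2, 2, 3] [440.8 -25.3  25. ]
[334.3 243.7] [334, 243, 2, 2, 3] [441.  -52.5  25. ]
390
[317.6 220.6] [309, 213, 18, 17, 232] [499.7  -9.2  25. ]
[318.2 236.6] [317, 236, 3, 2, 5] [458.7 -11.2  25. ]
[323.5 243.5] [323, 243, 2, 2, 4] [441.2 -24.9  25. ]
[334.2 243.6] [333, 243, 3, 2, 5] [441.2 -52.2  25. ]
```

All three spacers are seated on the plate. Placing knob1 beside them.

```bash
python3 -m crank '[[[0.07,0.004,0,0,0,0,0],[0.14,0.004,0,0,0,0,0],[0.2395,0.004,0,0,0,0,0],[0.2395,0.004,0,0,0,0,0],[0.2395,0.004,0.05,0,0,0,0],[0.2395,0.004,0.1,0,0,0,0],[0.2395,0.004,0.13,0,0,0,0],[0.2395,0.004,0.1465,0,0,0,0],[0.2395,0.004,0.1465,0,0,0,0],[0.2395,0.004,0.1465,0,0,0,0.6],[0.2395,0.004,0.1465,0,0,0,0.6],[0.2395,0.004,0.1465,0,0,0,0.6],[0.2395,0.004,0.08,0,0,0,0.6],[0.2395,0.004,0.02,0,0,0,0.6],[0.2395,0,-0.0625,0,0,0,0.6],[0.2395,0,-0.0625,0,0,0,0.6],[0,0,-0.0625,0,0,0,0.6],[0,0,-0.0625,0,0,0,0.6],[0,0,-0.0625,0,0,0,0.6],[0,0,-0.0625,0,0,0,0.6]]]'
python3 - <<'E'
from h import *
d=cam("top"); st(); 
im=d["img"].astype(int)
g=d["img"].sum(2).astype(int); w=np.zeros(g.shape,bool); w[210:252,307:345]=1; blobs(d,(g<390)&w,25,3,900)
w=np.zeros(g.shape,bool); w[195:265,294:309]=1; blobs(d,(g<150)&w,126,20)
r,c=np.where((g<150)&w)
for rr in (200,202,204,206,210,230,235,240,250,252,254,256,258): print(rr,g[rr,296:309])
crop(d,240,190,360,265,4,'pics/c8.png')
E
```

```text
clock: 17.9
position: [469.1, -248.0, 199.1]
eef_rot: [-3.141, -0.0, 1.567]
ft_force: [-0.3, 0.2, 0.3]
grip_width: 56.9
gripper_force: 0.0
17.95 [ 469.1 -246.4  199.1] [-179.9   -0.    89.8] w 57.0 gf 0.0 [-0.3 -1.   0.4]
[326.6 225.6] [309, 210, 36, 31, 539] [487.1 -32.4  25. ]
[328.5 210. ] [327, 210, 4, 1, 4] [527.5 -37.1  25. ]
[318.2 236.6] [317, 236, 3, 2, 5] [458.7 -11.2  25. ]
[323.5 243.5] [323, 243, 2, 2, 4] [441.2 -24.9  25. ]
[334.2 243.6] [333, 243, 3, 2, 5] [441.2 -52.2  25. ]
[301.7 228. ] [299, 203, 6, 52, 180] [470.6  27.7 126. ]
200 [370 376 367 372 367 371 369 369 373 378 371 373 376]
202 [365 370 369 308 233 211 217 231 287 353 369 372 378]
204 [370 379 358 252 145 135 134 150 221 344 372 379 382]
206 [450 454 437 295 158 131 124 142 247 415 453 456 472]
210 [227 236 221 141 132 107 134 133 197 400 432 440 450]
230 [454 447 440 275 146 137 119 147 241 509 543 547 551]
235 [472 464 453 381 209 144 146 143 195 456 489 500 520]
240 [451 446 442 263 167 122 131 138 207 502 550 553 555]
250 [449 449 436 263 156 132 137 135 214 510 548 548 553]
252 [504 501 491 305 181 116 109 107 200 488 532 538 534]
254 [281 248 240 191 180 143 149 147 168 241 250 258 266]
256 [304 319 305 199 165 161 164 198 339 369 380 373 382]
258 [373 383 385 330 310 316 324 324 376 378 382 376 384]
```

View pics/c8.png

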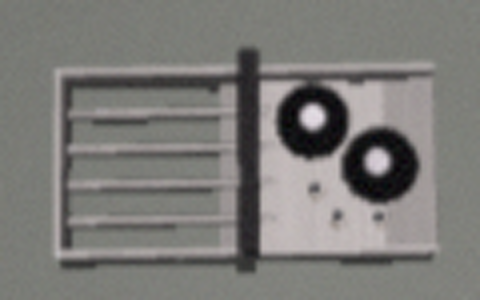

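All three spacers and both knobs are on the solid half. Next I'll grasp the bar with yaw ≈1°, so tool y points to the tail.

```bash
python3 - <<'E'
from h import *
go([469,27,190],0.9)
E
```

```text
[ 0.3418 -0.0011  0.0116] [-1.000e-03  1.000e-04  9.881e-01]
```

```bash
python3 -m crank '[[[0.05,-0.001,0,0,0,0.12,0.4],[0.1,-0.001,0,0,0,0.24,0.4],[0.15,-0.001,0,0,0,0.36,0.4],[0.2,-0.001,0,0,0,0.48,0.4],[0.25,-0.001,0,0,0,0.6,0.4],[0.3,-0.001,0.01,0,0,0.72,0.4],[0.3418,-0.001,0.0116,0,0,0.85,0.4],[0.3418,-0.001,0.0116,0,0,0.988,0.4],[0.3418,-0.001,0.0116,0,0,0.988,0.4],[0.3418,-0.001,0.0116,0,0,0.988,0.4],[0.3418,-0.001,0.0116,0,0,0.988,0.4],[0.3418,-0.001,0.0116,0,0,0.988,0.4]]]'
python3 - <<'E'
from h import *
st(); go([469,27,101],0.9)
E
```

```text
clock: 19.45
position: [468.7, 28.8, 190.7]
eef_rot: [-3.141, 0.0, 0.02]
ft_force: [-0.3, -0.7, 0.3]
grip_width: 37.7
gripper_force: 0.0
19.45 [468.7  28.8 190.7] [-180.     0.     1.1] w 37.7 gf 0.0 [-0.3 -0.7  0.3]
[0.0003 0.0023 0.1122] [-0.0001  0.0001  0.0025]
```

```bash
python3 -m crank '[[[0,0.0023,0.05,0,0,0,0.4],[0,0.0023,0.09,0,0,0,0.4],[0,0.0023,0.1122,0,0,0,0.4],[0,0.0023,0.1122,0,0,0,0.4],[0,0.0023,0.1122,0,0,0,0],[0,0.0023,0.1122,0,0,0,0],[0,0.0023,0.1122,0,0,0,0],[0,0.0023,0.1122,0,0,0,0],[0,0.0023,0.1122,0,0,0,0],[0,0.0023,0.105,0,0,0,0],[0,0.0023,0.09,0,0,0,0],[0,0.0023,0.06,0,0,0,0],[0,0.0023,0.03,0,0,0,0],[0,0.0023,0,0,0,0,0],[0,0.0023,-0.03,0,0,0,0],[0,0.0023,-0.05,0,0,0,0],[0,0.0023,-0.05,0,0,0,0]]]'
python3 - <<'E'
from h import *
st()
d=cam("top")
g=d["img"].sum(2).astype(int)
# pan/crate check by their outlines
hs=cv2.cvtColor(d["img"],cv2.COLOR_RGB2HSV)
m=(g>420)&(hs[...,1]<40); w=np.zeros_like(m); w[195:320,395:510]=1
def box(m,z,n):
    cs=max(cv2.findContours(m.astype(np.uint8),cv2.RETR_EXTERNAL,2)[0],key=cv2.contourArea); b=cv2.boxPoints(cv2.minAreaRect(cs)); P=ray(d,b,z); print(n,P.mean(0).round(1),[round(np.linalg.norm(P[i]-P[i-1])) for i in range(4)],P[:,:2].round().tolist())
box(m&w,40,"pan"); m=g<150; w=np.zeros_like(m); w[195:300,128:226]=1; box(m&w,65,"crate")
e=cam("scene"); crop(e,130,120,530,340,2,"pics/s1.png")
E
```

```text
clock: 21.58
position: [469.1, 26.8, 232.0]
eef_rot: [3.141, -0.002, 0.019]
ft_force: [-0.2, 0.5, -5.2]
grip_width: 11.7
gripper_force: 30.0
21.57 [469.1  26.8 232. ] [ 1.8e+02 -1.0e-01  1.1e+00] w 11.7 gf 29.99658465385437 [-0.2  0.5 -5.2]
pan [ 421.6 -347.3   40. ] [196, 181, 196, 177] [[509.0, -250.0], [530.0, -430.0], [334.0, -442.0], [314.0, -267.0]]
crate [423.9 334.9  65. ] [203, 216, 203, 210] [[516.0, 455.0], [533.0, 240.0], [332.0, 217.0], [315.0, 427.0]]
```

View pics/s1.png

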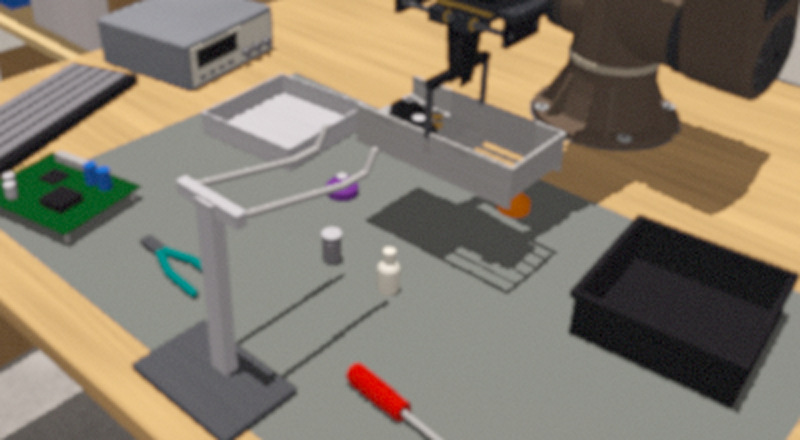

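The sieve hangs level with all parts in it. The pan is at (420,-350) and the crate at (424,334), so neither has moved. I'll carry it over the pan with the tail pointing outward (yaw 50).

```bash
python3 - <<'E'
from h import *
go([439,-366,225],50); 
E
```

```text
[-0.0461  0.4903  0.0068] [-2.000e-04  2.000e-04 -5.436e-01]
```

```bash
python3 -m crank '[[[-0.001,0.01,0,0,0,-0.01,0],[-0.003,0.03,0,0,0,-0.03,0],[-0.006,0.06,0,0,0,-0.07,0],[-0.01,0.1,0.003,0,0,-0.11,0],[-0.014,0.14,0.004,0,0,-0.15,0],[-0.018,0.18,0.005,0,0,-0.2,0],[-0.022,0.22,0.006,0,0,-0.25,0],[-0.026,0.26,0.007,0,0,-0.3,0],[-0.03,0.3,0.007,0,0,-0.35,0],[-0.034,0.34,0.007,0,0,-0.4,0],[-0.038,0.38,0.007,0,0,-0.44,0],[-0.041,0.42,0.007,0,0,-0.48,0],[-0.043,0.45,0.007,0,0,-0.51,0],[-0.045,0.475,0.007,0,0,-0.53,0],[-0.0461,0.486,0.007,0,0,-0.5436,0],[-0.0461,0.4903,0.007,0,0,-0.5436,0],[-0.0461,0.4903,0.007,0,0,-0.5436,0],[-0.0461,0.4903,0.007,0,0,-0.5436,0]]]'
python3 - <<'E'
from h import *
st(); go([439,-366,179],50); go([439,-366,179],50,-24)
E
```

```text
clock: 23.92
position: [439.5, -365.5, 225.2]
eef_rot: [-3.141, -0.0, 0.873]
ft_force: [0.0, -0.5, -5.3]
grip_width: 11.4
gripper_force: 30.0
23.93 [ 439.5 -365.5  225.2] [-180.   -0.   50.] w 11.4 gf 29.99604642391205 [ 0.  -0.5 -5.3]
[-0.0009 -0.0001  0.0578] [-0.0001 -0.0001  0.0002]
[-0.0009 -0.0001  0.0578] [-2.667e-01 -2.000e-04  2.000e-04]
```

```bash
python3 -m crank '[[[0,0,0.01,0,0,0,0],[0,0,0.03,0,0,0,0],[0,0,0.05,-0.02,0,0,0],[0,0,0.0578,-0.05,0,0,0],[0,0.003,0.0578,-0.08,0,0,0],[0,0.004,0.0575,-0.11,0,0,0],[0,0.005,0.057,-0.13,0,0,0],[0,0.006,0.057,-0.15,0,0,0],[0,0.007,0.0565,-0.17,0,0,0],[0,0.0075,0.056,-0.19,0,0,0],[0,0.008,0.056,-0.21,0,0,0],[0,0.0085,0.056,-0.23,0,0,0],[0,0.009,0.0558,-0.25,0,0,0],[0,0.0097,0.0558,-0.267,0,0,0],[0,0.0097,0.0558,-0.267,0,0,0],[0,0.0097,0.0558,-0.267,0,0,0],[0,0.0097,0.0558,-0.267,0,0,0],[0,0.0097,0.0558,-0.267,0,0,0]]]'
python3 - <<'E'
from h import *
st()
d=cam("top"); e=cam("scene"); crop(d,380,180,520,300,4,"pics/t2.png"); 
a=cv2.imread("pics/t2.png"); crop(e,200,100,360,240,4,"pics/s2.png"); b=cv2.imread("pics/s2.png")
h=400; cv2.imwrite("pics/m2.png",np.hstack([cv2.resize(x,(int(x.shape[1]*h/x.shape[0]),h)) for x in(a,b)])[:, :800+200][:, :]) ; m=cv2.imread("pics/m2.png"); cv2.imwrite("pics/m2.png",cv2.resize(m,(800,int(m.shape[0]*800/m.shape[1]))))
E
```

```text
clock: 26.18
position: [445.4, -371.1, 180.5]
eef_rot: [2.722, -0.0, 0.873]
ft_force: [0.7, -0.2, -4.3]
grip_width: 11.5
gripper_force: 30.0
26.18 [ 445.4 -371.1  180.5] [156.  -0.  50.] w 11.5 gf 29.995939135551453 [ 0.7 -0.2 -4.3]
```

View pics/m2.png

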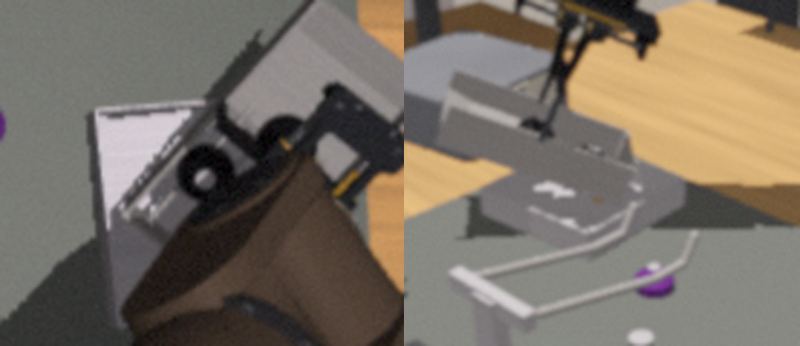

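One brass spacer is visible in the pan at crop (598,199), and the knobs are on the slots. I'll shake lightly, then lift clear while still tilted and count.

```bash
python3 -m crank '[[[0.006,0,0,-0.02,0,0,0],[-0.006,0,0,-0.04,0,0,0],[0.006,0,0,-0.05,0,0,0],[-0.006,0,0,-0.05,0,0,0],[0.006,0,0,-0.05,0,0,0],[-0.006,0,0,-0.05,0,0,0],[0,0,0,-0.05,0,0,0],[0,0,0,0,0,0,0],[0,0,0,0,0,0,0]]]'
python3 - <<'E'
from h import *
st()
e=cam("scene"); hs=cv2.cvtColor(e["img"],cv2.COLOR_RGB2HSV); m=(hs[...,0]>8)&(hs[...,0]<28)&(hs[...,1]>60); w=np.zeros_like(m); w[100:200,215:315]=1; w[:150]=0; blobs(e,m&w,8,2,300)
go([439,-366,240],50)
E
```

```text
clock: 27.4
position: [446.5, -371.2, 181.1]
eef_rot: [2.72, 0.0, 0.873]
ft_force: [-0.7, 0.6, -4.7]
grip_width: 11.2
gripper_force: 30.0
27.4 [ 446.5 -371.2  181.1] [155.9   0.   50. ] w 11.2 gf 29.998765289783478 [-0.7  0.6 -4.7]
[269.5 182.1] [267, 179, 6, 7, 22] [ 430.8 -356.4    8. ]
[277.8 180.6] [277, 180, 3, 2, 5] [ 404.9 -344.6    8. ]
[-0.0011  0.0207 -0.072 ] [ 2.681e-01 -1.000e-04  4.000e-04]
```

```bash
python3 -m crank '[[[0,0,-0.015,0,0,0,0],[0,0,-0.035,0,0,0,0],[0,0.005,-0.055,0,0,0,0],[0,0.01,-0.068,0.04,0,0,0],[0,0.015,-0.072,0.08,0,0,0],[0,0.02,-0.072,0.12,0,0,0],[0,0.0207,-0.072,0.16,0,0,0],[0,0.0207,-0.072,0.2,0,0,0],[0,0.0207,-0.072,0.24,0,0,0],[0,0.0207,-0.072,0.268,0,0,0],[0,0.0207,-0.072,0.268,0,0,0],[0,0.0207,-0.072,0.268,0,0,0]]]'
python3 - <<'E'
from h import *
st(); go([440,-40,240],85)
E
```

```text
clock: 28.95
position: [438.8, -365.5, 240.4]
eef_rot: [3.141, -0.0, 0.873]
ft_force: [0.4, 0.8, -5.2]
grip_width: 11.7
gripper_force: 30.0
28.95 [ 438.8 -365.5  240.4] [180.  -0.  50.] w 11.7 gf 29.99926060438156 [ 0.4  0.8 -5.2]
[ 0.3126 -0.2604  0.0005] [ 1.000e-04 -0.000e+00 -3.889e-01]
```

```bash
python3 -m crank '[[[0.01,-0.008,0,0,0,-0.01,0],[0.03,-0.025,0,0,0,-0.03,0],[0.06,-0.05,0,0,0,-0.07,0],[0.09,-0.075,0,0,0,-0.11,0],[0.12,-0.1,0,0,0,-0.15,0],[0.15,-0.125,0,0,0,-0.19,0],[0.18,-0.15,0,0,0,-0.23,0],[0.21,-0.175,0,0,0,-0.27,0],[0.24,-0.2,0,0,0,-0.31,0],[0.27,-0.225,0,0,0,-0.345,0],[0.29,-0.242,0,0,0,-0.37,0],[0.305,-0.254,0,0,0,-0.389,0],[0.3126,-0.2604,0,0,0,-0.389,0],[0.3126,-0.2604,0,0,0,-0.389,0],[0.3126,-0.2604,0,0,0,-0.389,0]]]'
python3 - <<'E'
from h import *
st()
d=cam("top"); e=cam("scene")
crop(d,395,195,515,315,3,"pics/a.png");crop(e,220,150,320,220,4,"pics/b.png");crop(d,250,130,370,250,3,"pics/c.png")
I=[cv2.resize(cv2.imread(f"pics/{k}.png"),(266,266)) if k!='b' else cv2.resize(cv2.imread("pics/b.png"),(266,266)) for k in 'abc']
cv2.imwrite("pics/m3.png",np.hstack(I))
E
```

```text
clock: 30.82
position: [440.2, -40.6, 240.2]
eef_rot: [-3.14, -0.001, 1.483]
ft_force: [-0.4, 0.6, -4.6]
grip_width: 11.8
gripper_force: 30.0
30.82 [440.2 -40.6 240.2] [-1.799e+02 -1.000e-01  8.500e+01] w 11.8 gf 29.998940527439117 [-0.4  0.6 -4.6]
```

View pics/m3.png

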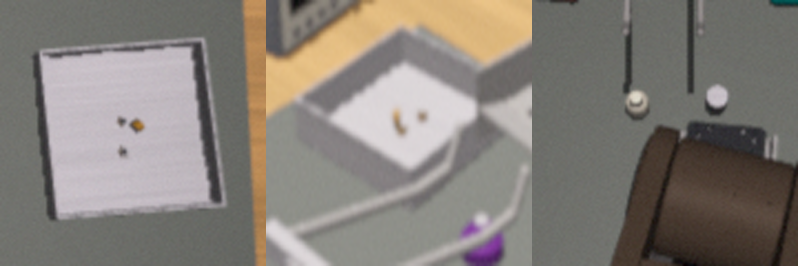

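All three spacers are in the pan, at crop (122,121), (137,125) and (122,151). Checking where the crate is before the knobs.

```bash
cat >> h.py <<'E'
def box(d,m,z,n):
    cs=max(cv2.findContours(m.astype(np.uint8),cv2.RETR_EXTERNAL,2)[0],key=cv2.contourArea); b=cv2.boxPoints(cv2.minAreaRect(cs)); P=ray(d,b,z); print(n,P.mean(0).round(1),[round(np.linalg.norm(P[i]-P[i-1])) for i in range(4)],P[:,:2].round().tolist())
def crate():
    d=cam("top"); g=d["img"].sum(2).astype(int); m=g<150; w=np.zeros_like(m); w[170:330,100:245]=1; box(d,m&w,65,"crate")
E
python3 - <<'E'
from h import *
crate()
c=np.array([424,334]); u=np.array([np.cos(np.radians(38.2)),np.sin(np.radians(38.2))]); b=c-40*u; print(b)
go([*b,235],128.2)
E
```

```text
crate [423.9 334.8  65. ] [203, 216, 203, 210] [[516.0, 455.0], [533.0, 240.0], [332.0, 217.0], [315.0, 427.0]]
[392.56572427 309.26366419]
[ 0.4305 -0.0977  0.007 ] [-0.0006 -0.0009 -0.4804]
```

```bash
python3 -m crank '[[[0.01,-0.002,0,0,0,-0.01,0],[0.03,-0.007,0,0,0,-0.03,0],[0.06,-0.013,0,0,0,-0.07,0],[0.1,-0.022,0,0,0,-0.11,0],[0.14,-0.031,0,0,0,-0.16,0],[0.18,-0.04,0,0,0,-0.21,0],[0.22,-0.05,0,0,0,-0.26,0],[0.26,-0.059,0,0,0,-0.31,0],[0.3,-0.068,0,0,0,-0.36,0],[0.34,-0.077,0,0,0,-0.41,0],[0.38,-0.086,0,0,0,-0.45,0],[0.41,-0.093,0,0,0,-0.4804,0],[0.4305,-0.0977,0,0,0,-0.4804,0],[0.4305,-0.0977,0.007,0,0,-0.4804,0],[0.4305,-0.0977,0.007,0,0,-0.4804,0],[0.4305,-0.0977,0.007,0,0,-0.4804,0]]]'
python3 - <<'E'
from h import *
st(); go([392.5,309,201],128.2); go([392.5,309,201],128.2,45)
E
```

```text
clock: 32.98
position: [392.4, 309.1, 235.1]
eef_rot: [-3.141, -0.002, 2.237]
ft_force: [-0.1, 0.5, -3.3]
grip_width: 11.8
gripper_force: 30.0
32.98 [392.4 309.1 235.1] [-1.800e+02 -1.000e-01  1.282e+02] w 11.8 gf 29.99904692173004 [-0.1  0.5 -3.3]
[-0.0002  0.0001  0.0426] [-0.0003 -0.001  -0.0002]
[-0.0002  0.0001  0.0426] [ 4.997e-01 -1.000e-03  2.000e-04]
```

```bash
python3 -m crank '[[[0,0,0.015,0.02,0,0,0],[0,-0.002,0.03,0.06,0,0,0],[0,-0.004,0.042,0.1,0,0,0],[0,-0.005,0.042,0.13,0,0,0],[0,-0.006,0.042,0.15,0,0,0],[0,-0.007,0.042,0.17,0,0,0],[0,-0.008,0.041,0.19,0,0,0],[0,-0.009,0.041,0.21,0,0,0],[0,-0.01,0.041,0.23,0,0,0],[0,-0.01,0.04,0.25,0,0,0],[0,-0.011,0.04,0.27,0,0,0],[0,-0.012,0.039,0.29,0,0,0],[0,-0.012,0.039,0.31,0,0,0],[0,-0.013,0.039,0.33,0,0,0],[0,-0.013,0.038,0.35,0,0,0],[0,-0.014,0.038,0.37,0,0,0],[0,-0.015,0.037,0.39,0,0,0],[0,-0.015,0.037,0.41,0,0,0],[0,-0.016,0.036,0.43,0,0,0],[0,-0.016,0.036,0.45,0,0,0]]]'
python3 -m crank '[[[0,0,0,0.02,0,0,0],[0,0,0,0.05,0,0,0],[0,0,0,0.07,0,0,0],[0,0,0,0.07,0,0,0],[0,0,0,0.07,0,0,0],[0,0,0,0.07,0,0,0]]]'
python3 - <<'E'
from h import *
st()
d=cam("top"); e=cam("scene")
crop(d,130,190,270,310,3,"pics/a.png");crop(e,350,90,560,320,3,"pics/b.png")
I=[cv2.resize(cv2.imread(f"pics/{k}.png"),(400,400)) for k in 'ab']
cv2.imwrite("pics/m4.png",np.hstack(I))
E
```

```text
clock: 35.48
position: [382.2, 301.8, 206.3]
eef_rot: [-2.433, -0.002, 2.238]
ft_force: [-0.1, 0.6, -4.2]
grip_width: 11.6
gripper_force: 30.0
clock: 36.22
position: [382.2, 301.8, 206.5]
eef_rot: [-2.325, -0.001, 2.238]
ft_force: [-0.2, 0.4, -3.9]
grip_width: 11.7
gripper_force: 30.0
36.23 [382.2 301.8 206.5] [-1.332e+02 -1.000e-01  1.282e+02] w 11.7 gf 30.000160932540894 [-0.2  0.4 -3.9]
```

View pics/m4.png

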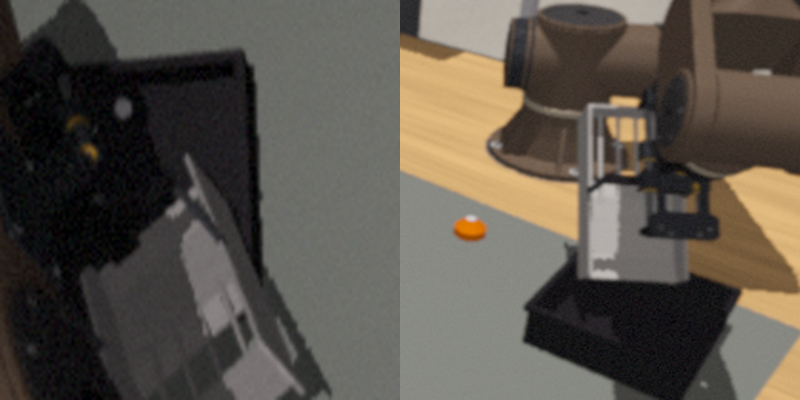

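The sieve looks empty, and a knob top shows in the crate at crop (122,108). I'll level it, move away, and count the knobs in the crate.

```bash
python3 -m crank '[[[0,0,-0.01,0,0,0,0],[0,-0.015,-0.03,0,0,0,0],[0,-0.03,-0.05,-0.05,0,0,0],[0,-0.03,-0.05,-0.1,0,0,0],[0,-0.03,-0.05,-0.15,0,0,0],[0,-0.03,-0.05,-0.2,0,0,0],[0,-0.03,-0.05,-0.26,0,0,0],[0,-0.03,-0.05,-0.32,0,0,0],[0,-0.03,-0.05,-0.38,0,0,0],[0,-0.03,-0.05,-0.44,0,0,0],[0,-0.03,-0.05,-0.49,0,0,0],[0,-0.03,-0.05,-0.52,0,0,0],[0,-0.03,-0.05,-0.52,0,0,0],[0,-0.03,-0.05,-0.52,0,0,0]]]'
python3 - <<'E'
from h import *
st(); go([450,10,245],90)
E
```

```text
clock: 38.08
position: [392.3, 309.7, 251.3]
eef_rot: [-3.14, -0.002, 2.238]
ft_force: [0.3, 0.4, -3.9]
grip_width: 12.3
gripper_force: 30.0
38.08 [392.3 309.7 251.3] [-1.799e+02 -1.000e-01  1.282e+02] w 12.3 gf 29.999015629291534 [ 0.3  0.4 -3.9]
[-0.3388 -0.1752  0.0076] [-0.0012 -0.0006  0.425 ]
```

```bash
python3 -m crank '[[[-0.01,-0.005,0,0,0,0.01,0],[-0.03,-0.016,0,0,0,0.04,0],[-0.06,-0.031,0,0,0,0.08,0],[-0.09,-0.046,0,0,0,0.12,0],[-0.12,-0.062,0,0,0,0.16,0],[-0.15,-0.077,0,0,0,0.2,0],[-0.18,-0.093,0,0,0,0.24,0],[-0.21,-0.108,0,0,0,0.28,0],[-0.24,-0.124,0,0,0,0.32,0],[-0.27,-0.139,0,0,0,0.36,0],[-0.3,-0.155,0,0,0,0.4,0],[-0.325,-0.168,0.005,0,0,0.425,0],[-0.3388,-0.1752,0.0076,0,0,0.425,0],[-0.3388,-0.1752,0.0076,0,0,0.425,0],[-0.3388,-0.1752,0.0076,0,0,0.425,0]]]'
python3 - <<'E'
from h import *
st(); crate()
d=cam("top"); g=d["img"].sum(2).astype(int); m=g>190; w=np.zeros_like(m); w[216:283,143:214]=1; blobs(d,m&w,34,3,400)
hs=cv2.cvtColor(d["img"],cv2.COLOR_RGB2HSV); m=(g<400); w=np.zeros_like(m); w[224:284,422:486]=1; print('pan'); blobs(d,m&w,8,3,400)
print("tips"); 
m=(g>400); w=np.zeros_like(m); w[135:150,286:332]=1; blobs(d,m&w,222,2)
crop(d,130,195,230,300,4,"pics/c9.png")
go([540,10,226],90)
E
```

```text
clock: 39.95
position: [449.7, 10.4, 244.7]
eef_rot: [-3.14, -0.001, 1.571]
ft_force: [-0.0, 0.4, -3.5]
grip_width: 12.0
gripper_force: 30.0
39.95 [449.7  10.4 244.7] [-1.799e+02 -1.000e-01  9.000e+01] w 12.0 gf 29.999015629291534 [-0.   0.4 -3.5]
crate [424.  335.1  65. ] [203, 215, 204, 209] [[517.0, 454.0], [533.0, 240.0], [331.0, 218.0], [315.0, 427.0]]
[172.6 222. ] [170, 219, 7, 7, 39] [492.  360.1  34. ]
[162.3 228.3] [162, 228, 2, 2, 3] [475.6 385.2  34. ]
[156.5 235.2] [154, 232, 6, 7, 36] [458.1 398.9  34. ]
pan
[484.  235.7] [482, 224, 4, 33, 79] [ 466.3 -440.6    8. ]
[449.4 249.4] [448, 248, 4, 4, 8] [ 430.2 -349.7    8. ]
[456.2 251.2] [454, 249, 6, 6, 24] [ 425.5 -367.2    8. ]
[450. 263.] [449, 262, 3, 3, 9] [ 395.3 -350.2    8. ]
tips
[292.4 136.3] [292, 135, 2, 4, 7] [667.   47.9 222. ]
[325.5 136.5] [325, 135, 2, 4, 8] [667.2 -26.2 222. ]
[-0.0008  0.1128  0.0233] [-0.0007 -0.0007  0.0005]
```

Both knob tops are in the crate, at (172.6,222) and (156.5,235), and the pan still shows three spacers. Cross-checking the hook seat in the scene view.

```bash
python3 - <<'E'
from h import *
e=cam("scene"); print(ray(e,[(317.3,193.8),(291.7,184.8)],222).round(1), proj(e,[[649,48,222],[649,-28,222],[841,10,231]]).round(1))
d=cam("top"); print(proj(d,[[649,48,222],[667,48,200],[849,10,231]]).round(1), d["img"].sum(2)[136:152,291:295].astype(int).tolist())
E
python3 -m crank '[[[0,0.02,0,0,0,0,0],[0,0.05,0,0,0,0,0],[0,0.08,0.01,0,0,0,0],[0,0.1,0.02,0,0,0,0],[0,0.1128,0.0233,0,0,0,0],[0,0.1128,0.0233,0,0,0,0],[0,0.1128,0.0233,0,0,0,0]]]'
```

```text
[[652.7  53.9 222. ]
 [663.1 -14.7 222. ]] [[316.5 192.2]
 [292.  180.7]
 [235.3 216.9]]
[[292.2 144.1]
 [292.9 139. ]
 [310.2  58. ]] [[371, 436, 413, 301], [377, 436, 414, 316], [379, 433, 403, 285], [344, 389, 366, 246], [317, 331, 319, 219], [298, 305, 287, 204], [320, 315, 292, 200], [366, 390, 302, 213], [381, 392, 298, 202], [326, 316, 225, 179], [300, 232, 161, 169], [305, 192, 132, 165], [305, 181, 136, 161], [311, 182, 133, 165], [310, 195, 144, 161], [309, 184, 134, 163]]
clock: 41.02
position: [539.7, 10.1, 226.1]
eef_rot: [-3.14, -0.001, 1.571]
ft_force: [0.2, -0.2, -3.5]
grip_width: 11.8
gripper_force: 30.0
```

```bash
python3 -m crank '[[[0.0005,0.02,0,0,0,0,0],[0.0005,0.05,0,0,0,0,0],[0.0005,0.08,0,0,0,0,0],[0.0005,0.11,0,0,0,0,0],[0.0005,0.14,0,0,0,0,0],[0.0005,0.165,0,0,0,0,0],[0.0005,0.1815,0,0,0,0,0],[0.0005,0.1815,0,0,0,0,0],[0.0005,0.1815,0,0,0,0,0]]]'
python3 -m crank '[[[0,0,0.01,0,0,0,0],[0,0,0.02,0,0,0,0],[0,0,0.03,0,0,0,0],[0,0,0.038,0,0,0,0],[0,0,0.044,0,0,0,0],[0,0,0.044,0,0,0,0]]]'
python3 - <<'E'
from h import *
st(); e=cam("scene"); crop(e,190,120,390,270,4,"pics/h1.png")
E
```

```text
clock: 42.15
position: [684.7, 10.5, 225.8]
eef_rot: [-3.14, -0.001, 1.571]
ft_force: [-0.4, 0.1, -4.0]
grip_width: 11.7
gripper_force: 30.0
clock: 42.9
position: [685.2, 10.5, 190.1]
eef_rot: [-3.14, -0.001, 1.571]
ft_force: [0.0, 0.7, -3.9]
grip_width: 11.9
gripper_force: 30.0
42.9 [685.2  10.5 190.1] [-1.799e+02 -1.000e-01  9.000e+01] w 11.9 gf 29.9989914894104 [ 0.   0.7 -3.9]
```

View pics/h1.png

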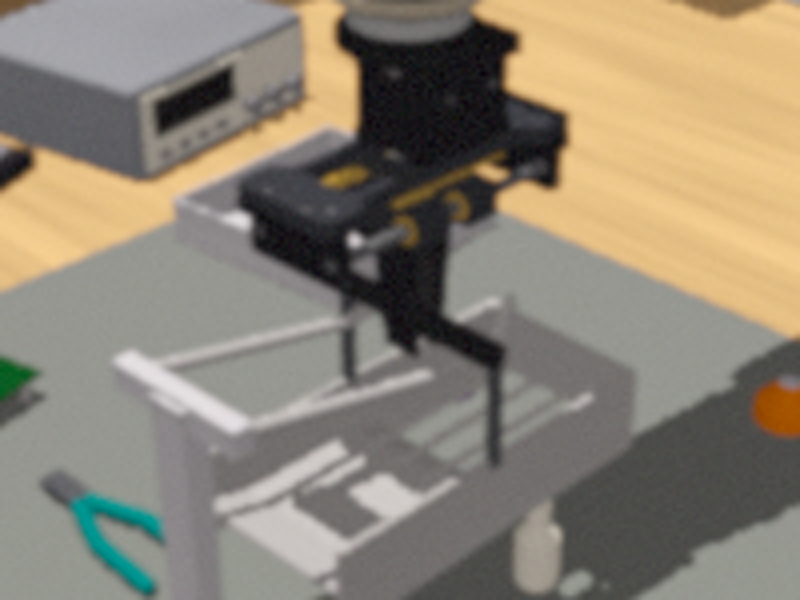

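The near prong runs under the bar with its tip beyond it at (509,297), so the bar is over the seats. I'll lower until contact.

```bash
python3 -m crank '[[[0,0,0.002,0,0,0,0],[0,0,0.003,0,0,0,0],[0,0,0.003,0,0,0,0],[0,0,0.003,0,0,0,0]]]'; python3 -m crank '[[[0,0,0.001,0,0,0,0],[0,0,0.001,0,0,0,0],[0,0,0.001,0,0,0,0]]]'
```

```text
clock: 43.45
position: [685.3, 10.5, 188.2]
eef_rot: [-3.141, -0.001, 1.571]
ft_force: [0.9, 0.4, -3.4]
grip_width: 11.8
gripper_force: 30.0
clock: 43.82
position: [685.4, 10.4, 187.8]
eef_rot: [-3.141, -0.001, 1.571]
ft_force: [-1.5, -0.4, 2.4]
grip_width: 12.0
gripper_force: 30.0
```

Contact came at the expected height (187). Release and withdraw upward.

```bash
python3 -m crank '[[[0,0,0,0,0,0,0.05],[0,0,0,0,0,0,0.16],[0,0,0,0,0,0,0.2],[0,0,0,0,0,0,0.25],[0,0,0,0,0,0,0.3],[0,0,0,0,0,0,0.3],[0,0,0,0,0,0,0.3],[0,0,-0.01,0,0,0,0.3],[0,0,-0.03,0,0,0,0.3],[0,0,-0.06,0,0,0,0.3],[0,0,-0.1,0,0,0,0.3],[0,0,-0.14,0,0,0,0.3],[0,-0.05,-0.16,0,0,0,0.3],[0,-0.12,-0.16,0,0,0,0.3],[0,-0.19,-0.16,0,0,0,0.3],[0,-0.25,-0.16,0,0,0,0.3],[0,-0.25,-0.16,0,0,0,0.3],[-0.1,-0.25,-0.16,0,0,0,0.3],[-0.2,-0.25,-0.16,0,0,0,0.3],[-0.3,-0.25,-0.16,0,0,0,0.3]]]'
python3 - <<'E'
from h import *
st(); e=cam("scene"); d=cam("top")
b=(685,10.5)
# sieve rim lines: project expected level hung rim corners (tail to +x), compare with bright/dark edges
P=[[b[0]+115,b[1]+59,141],[b[0]-124,b[1]+59,141],[b[0]-124,b[1]-59,141],[b[0]+115,b[1]-59,141]]
print("exp top",proj(d,P).round(1).tolist()); print("exp scene",proj(e,P).round(1).tolist()); print("bar exp",proj(d,[[685,68,212],[685,-47,212]]).round(1).tolist(),proj(e,[[685,68,212],[685,-47,212]]).round(1).tolist())
g=d["img"].sum(2).astype(int)
w=np.zeros_like(g,bool); w[100:170,270:350]=1; 
for r in range(126,140): print(r,g[r,282:338:4])
print("col340"); print(g[150:195:1,310])
hs=cv2.cvtColor(d["img"],cv2.COLOR_RGB2HSV)
print('crate'); m=g>190; w=np.zeros_like(m); w[216:283,143:214]=1; blobs(d,m&w,34,10,400)
np.save("pics/e.npy",e["img"])
E
```

```text
clock: 46.32
position: [486.0, -179.3, 316.5]
eef_rot: [3.141, -0.0, 1.571]
ft_force: [1.1, -0.1, 0.6]
grip_width: 28.4
gripper_force: 0.0
46.33 [ 486.  -179.3  316.5] [180.  -0.  90.] w 28.4 gf 0.0 [ 1.1 -0.1  0.6]
exp top [[286.3, 92.5], [284.3, 189.1], [334.2, 189.5], [334.7, 93.0]]
exp scene [[273.4, 257.1], [347.4, 211.6], [311.3, 194.2], [236.6, 233.8]]
bar exp [[283.9, 129.7], [334.7, 130.2]] [[311.9, 205.7], [274.8, 187.2]]
126 [320 296 465 349 484 477 484 481 479 477 293 435 456 334]
127 [248 216 328 253 342 351 357 378 380 375 237 347 367 286]
128 [164 122 154 137 162 169 170 216 207 196 131 181 201 222]
129 [124  93 104  83 100  99  99 103 107 117 108 111 118 205]
130 [131 100  92 117 109 104 106 116 117 102 107  93 109 190]
131 [135 116 114 101  90  99 108  95 113 102 115 104 105 191]
132 [121  95  88  81  97 100  99  85  73  89  93  79  84 190]
133 [155 135 217 125 238 226 229 234 183 171  93  80 167 217]
134 [205 216 408 258 416 416 417 421 398 405 246 209 377 242]
135 [231 237 482 309 488 494 495 489 486 494 296 369 477 254]
136 [289 238 488 320 499 495 499 497 470 502 303 440 478 293]
137 [318 240 489 314 497 486 497 490 424 496 299 447 475 293]
138 [327 268 476 320 485 483 475 493 431 489 301 440 475 301]
139 [316 267 480 298 488 481 483 491 454 492 300 419 467 307]
col340
[437 362 225 154 155 147 138 143 138 135 135 150 167 287 342 343 340 347
 349 347 355 340 347 339 336 336 331 325 333 342 333 338 339 340 345 337
 348 425 483 365 195 191 288 326 343]
crate
[172.7 222. ] [170, 219, 7, 7, 40] [491.9 359.8  34. ]
[156.7 235.2] [154, 232, 7, 8, 40] [458.  398.4  34. ]
```

```bash
python3 -m crank '[[[0,-0.02,0,0,0,0,0.3],[0,-0.02,0,0,0,0,0.3],[0,-0.02,0,0,0,0,0.3],[0,-0.02,0,0,0,0,0.3],[0,-0.02,0,0,0,0,0.3],[0,-0.02,0,0,0,0,0.3],[0,-0.02,0,0,0,0,0.3],[0,-0.02,0,0,0,0,0.3]]]'
python3 - <<'E'
from h import *
e=cam("scene"); b=(685,10.5); o=np.load("pics/e.npy").astype(int)
print("motion",np.abs(e["img"].astype(int)-o).sum(2)[185:300,225:350].mean())
g=cv2.GaussianBlur(e["img"],(3,3),0).sum(2,dtype=int) if False else e["img"].sum(2).astype(int)
# near wall (y=+59): top edge z=141, bottom edge z=86 at several x
for x in (-115,-80,-40,0,40,80,105):
    P=proj(e,[[b[0]+x,b[1]+59,141],[b[0]+x,b[1]+59,86]]); c=int(round(P[0,0])); r0=int(P[0,1]); r1=int(proj(e,[[b[0]+x,b[1]+59,86]])[0,1])
    print(x,P.round(1).tolist(),"top",r0-6,g[r0-6:r0+7,c],"bot",r1-6,g[r1-6:r1+7,int(round(P[1,0]))])
E
```

```text
clock: 47.42
position: [469.4, -177.2, 315.3]
eef_rot: [-3.14, -0.001, 1.571]
ft_force: [0.3, -0.5, -0.5]
grip_width: 28.4
gripper_force: 0.0
motion 6.3716869565217396
-115 [[345.1, 213.0], [343.9, 232.0]] top 207 [206 201 238 312 408 469 462 483 484 407 333 316 302] bot 226 [313 306 308 301 313 307 313 320 354 393 409 414 420]
-80 [[335.5, 218.9], [334.6, 238.1]] top 212 [333 344 333 343 339 345 366 432 482 455 379 331 302] bot 232 [298 311 307 302 306 307 311 315 349 386 416 413 419]
-40 [[324.1, 225.9], [323.5, 245.5]] top 219 [288 381 431 480 521 488 432 440 499 498 419 330 310] bot 239 [310 308 303 303 314 309 321 313 324 355 400 434 470]
0 [[312.0, 233.4], [311.7, 253.2]] top 227 [215 203 210 212 241 236 213 218 297 359 327 282 293] bot 247 [314 302 313 303 304 305 315 322 343 365 356 333 370]
40 [[299.3, 241.2], [299.4, 261.3]] top 235 [528 483 395 394 439 507 554 567 535 468 370 315 300] bot 255 [307 308 306 304 309 308 311 313 310 306 255 211 197]
80 [[285.8, 249.5], [286.3, 269.9]] top 243 [580 580 582 581 577 580 577 568 533 463 372 311 291] bot 263 [300 305 304 306 303 314 303 311 299 289 263 227 207]
105 [[277.0, 254.9], [277.8, 275.6]] top 248 [580 581 581 581 576 580 579 574 566 520 419 334 301] bot 269 [302 297 300 305 297 303 308 307 293 272 230 207 208]
```

The hung sieve's lower edge has a constant offset along its whole length, so it is level, and it isn't moving. The robot is clear.

```bash
python3 -c "
from bench import env
print(env.hand_in())"
```

```text
the job is handed in; nothing more can be done
None
```

The job is handed in at about 47 s: all three spacers are in the pan, both knobs are in the black box, and the empty sieve hangs level and still on both prongs, with the robot clear; the hand-in gave no verdict.

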